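Load a cake dowel into the cut-off jig

TASK

Get the loose wooden cake dowel ready for sawing, pushing only with the fingers: roll it along the bench by its side, up the ramp of the grey cut-off jig and into the jig's V, then push on its end to slide it along the V until it rests against the steel end stop, and last swing the steel keeper fully across it by its black knob. Do not pick the dowel up or lift an end of it, and leave the other things on the bench where they stand.

Things in the scene. Friction and masses are not known exactly. Their poses are not given: they have to be found in the camera images.
- dowel: Loose round beech dowel, diameter 32 mm, length 150 mm, about 0.11 kg, flat ends, sealed and polished (slippery, friction about 0.3); it lies on the bench before the jig's ramp, within 10 degrees of parallel to the V, and rolls freely. Origin in its middle on its axis (16 mm above the bench as it lies); its y axis runs along the dowel; x and z turn as it rolls.
- jig: Grey plastic cut-off jig, 102 mm deep (x), 200 mm long (y), fixed to the bench where it stands. Origin on the bench under the bottom line of its V, midway along; y runs along the V towards the end stop, x from the ramp to the tall rear fence, z up. The same profile runs from y = -105 mm (open end) to +95 mm (end stop); a 3 mm saw slot crosses it at y = -35 mm.
- lip (a point): Middle of the jig's low front lip (jig x -19, y 0, z 13 mm). The ramp rises straight from the bench at jig x = -60 mm to this lip, 13 mm high, at x = -20 mm; from x = -17 mm the front face of the V falls at 30 degrees to the bottom at x = 0, 3 mm above the bench; the rear face climbs at 60 degrees to x = 21, z = 40 mm; the fence's flat top runs on to x = 42 mm.
- end_stop (a point): On the face of the steel end stop where the dowel's end rests (jig x -5.9, y 95, z 24.9 mm). The stop is an upright plate 46 mm high and 5 mm thick, from jig x = -27 to 19 mm, with a 3 mm high screwed foot behind it to y = 121 mm.
- home (a point): Fixed in the jig at x -5.9, y 20, z 24.9 mm of its frame, axes as the jig's: where the dowel's middle is when the dowel lies in the bottom of the V with its end at the jig's +y side against the end stop. The dowel's axis then lies along the jig's y and its top is 41 mm above the bench.
- keeper (a joint): Steel keeper arm on an upright pivot on the fence (jig x 31, y 30 mm). 0: open, along the fence, pointing to the jig's +y; starts near there. It grows anticlockwise seen from above to 1.57 (stopped): pointing to the jig's -x, square across the dowel. Arm 14 mm wide, 43 to 48 mm above the bench, 63 mm long from the pivot. It stays where it is left; about 1 N at the knob moves it.
- keeper_knob (a point): Middle of the black upright thumb knob on the keeper arm: a cylinder of 15 mm diameter between 50 and 68 mm above the bench, 52 mm from the pivot. The point is 59 mm above the bench.
- nozzle_3: Bystander, to be left alone: steel piping nozzle, a cone 32 mm wide and 42 mm high, left of the dowel. Origin at the centre of its underside.
- colour_bottle_1: Bystander, to be left alone: small dropper bottle, 31 mm wide, 70 mm high, left of the dowel, nearer the robot. Origin at the centre of its underside.
- sprinkle_jar_3: Bystander, to be left alone: small clear jar with a lid, 45 mm wide, 60 mm high, left of the dowel. Origin at the centre of its underside.
- nozzle_5: Bystander, to be left alone: steel piping nozzle, a cone 26 mm wide and 33 mm high, right of the dowel. Origin at the centre of its underside.
- mill_1: Bystander, to be left alone: pepper mill, 44 mm wide, 90 mm high, behind the jig. Origin at the centre of its underside.
- shaker_tin: Bystander, to be left alone: steel sugar shaker, 64 mm wide, 73 mm high, behind the jig. Origin at the centre of its underside.
Mind the look-alikes: they are no part of the job. Of the things that look like the dowel, take the one that is nearest to the robot's base at the start.

How it is judged:
By the outcome, as a careful person would: the job done as asked, in the order asked, and still so for the second after the job is handed in, with the robot touching nothing.
It also fails if it takes over 61 s, if anything falls off the work surface, if the arm or the gripper's body presses on something with over 40 N, if the wrist force passes 120 N, or if a joint passes its speed limit or range.

ROBOT

A 7-joint arm with a two-finger parallel gripper is mounted at the origin on a cart in front of the work surface, level with it; the furniture and walls round the work are solid. World frame = base frame: x ahead of the robot, y to its left, z up, the work surface at z = 0. Lengths are in m, angles in rad, forces in N, time in s.
With the tool pointing down it reaches from about 0.4 to 0.85 m from the base axis. Payload 10.4 kg.
Tool frame: the origin (TCP) lies on the centre line of the jaws, within the pads' length; the fingertips stand r.finger_overhang ahead of it and the grasp point (between the pads) lies 5 mm behind it (r.finger_overhang is the distance from the TCP to the fingertips, in m); z points along the fingers, y is the line along which they close (so a half turn about z gives the same grasp; the last joint's range is limited). The gripper opens to 87 mm and grips with 3 to 60 N. Pads are 19 mm wide; open, the fingers measure 117 mm over their backs; the gripper's body (75 mm by 190 mm) begins 51 mm behind the grasp point.
Start: joints at [1.193, 0.332, -0.065, 1.46, 0.022, 1.35, -0.088], TCP at [0.217, -0.586, 0.237] pointing down, gripper open.
Joint ranges: [-2.6, 2.6], [-0.5, 2.12], [-1.47, 1.34], [0.16, 2.42], [-1.27, 4.41], [0.06, 2.06], [-2.6, 2.6]. Speed limits (rad/s): [2.22, 2.22, 2.79, 2.79, 3.14, 3.14, 3.14].

INTERFACE

Orientations are given as a unit quaternion [x, y, z, w].
In Python, from bench import read_state, viewer, r gives the robot as it stands.
- The arm moves only by the tool carry_out, never from a script. Its argument "moves" is a list of rows, each a list of 6 numbers: the shift along the tool's x, y, z in units of 40 mm (1.0 is 40 mm), then the turn, a rotation vector about the tool's x, y, z in units of 8 degrees (1.0 is 8 degrees). A call has 1 to 20 rows; each row shifts and turns the commanded pose from where the row before left it, along the tool's axes as they then stand; what a row does not reach is not made up. A row lasts 1/8 s, in which the tool goes at most 62.5 mm and 10.7 degrees, less where a joint would pass 70% of its speed; a pose out of reach is approached as far as the arm can. A call is refused whole if a number of a shift passes 1 or a number of a turn 1, either way. A call with a gripper value outside its range is refused whole. "fingers" is the finger opening in mm, from 0 to 87, set as the call begins (left out, the last holds). The fingers move at their own pace and stop on an object; "force" is the grip in N (left out, the last holds). Time passes only in rows, so rows that do not move let the fingers close. It gives the time, the measured TCP pose, the force, the opening and the grip force at its end, in the units of the state.
- read_state(): the state, without advancing time (a new reading comes with each control period).
- viewer.camera(name): name is "scene" or "side" or "wrist"; returns a dict with "pixels" (480x640x3 uint8, red, green, blue), "range_z" (480x640 float32, m along the optical axis (not along the pixel's ray), 0 where there is no reading), "fx", "fy", "cx", "cy" (pixels), "k1" (the pictures are not rectified: a ray, as slopes to the right and down, at radius r is drawn at 1 + k1 r^2 times it, then the intrinsics apply), "xyz" and "orientation" of the camera in the world. Camera axes: x right, y down, z forward; pixel columns grow to the right and rows downward; lengths in m; the calibration is good to about 2 mm. A picture is of the moment at which its call begins.
- r.close_job(): hands the job in; it is judged then, once.
The state is a dict: "time": time; "joint_positions": joint angles; "joint_vel": joint speeds; "joint_torque": joint torques, N m; "ee_pos": TCP position; "eef_rot": TCP orientation; "ft_force": force on the tool from outside, world axes, zero at the start; "torque": the same for the moment, N m; "width": finger opening in m; "grip_force": force on a finger pad.
Only numpy, scipy, OpenCV 4.12 (cv2) and the standard library are available. Lean on these libraries where they do the work, as an engineer would, in place of code of your own. Each camera call takes 0.05 s, during which the arm holds its last target. There are 200 camera calls.

## Working session

There is one attempt and no reset: what is moved stays moved. The work goes in short steps, Python scripts to look and compute and a tool call to move; the robot and the scene stay as the last step left them, time stands still between calls to the robot, and variables do not carry over. Pictures are saved under pics/ and viewed, at most 10 in all, crops included, and the job is handed in when it is done.

Besides the shell and the picture viewer there is one more tool, called after "Call:" as a command line: name --pt "numbers of a row" for each row, then --argument value for the rest. carry_out: Moves the arm, as the interface text tells. Its arguments: {"type":"object","properties":{"moves":{"type":"array","items":{"type":"array","items":{"type":"number"}}},"fingers":{"type":"number"},"force":{"type":"number"}},"required":["moves"]}

```bash
mkdir -p pics; cat > h.py <<'E'
import numpy as np, cv2
from scipy.spatial.transform import Rotation as R
from bench import read_state, viewer, r
def cam(n):
    c=viewer.camera(n); np.savez(f'/tmp/{n}.npz',**{k:np.array(v) for k,v in c.items()}); return c
def world(c):
    K=np.array([[c['fx'],0,c['cx']],[0,c['fy'],c['cy']],[0,0,1.]])
    u,v=np.meshgrid(np.arange(640.),np.arange(480.))
    p=cv2.undistortPoints(np.stack([u,v],-1).reshape(-1,1,2),K,np.array([float(c['k1']),0,0,0])).reshape(480,640,2)
    z=np.asarray(c['range_z']); P=np.dstack([p*z[...,None],z])
    W=P@R.from_quat(c['orientation']).as_matrix().T+c['xyz']; W[z==0]=np.nan; return W
def save(c,n,crop=None,f=1):
    im=np.asarray(c['pixels'])[...,::-1]
    if crop: a,b,d,e=crop; im=im[b:e,a:d]
    cv2.imwrite(f'pics/{n}.png',cv2.resize(im,None,fx=f,fy=f,interpolation=cv2.INTER_CUBIC))
E
python3 - <<'E'
from h import *
for n in('scene','side'):
    c=cam(n); save(c,n+'0'); print(n,c['xyz'],R.from_quat(c['orientation']).as_matrix()[:,2])
s=read_state(); print(s['ee_pos'],s['eef_rot'],R.from_quat(s['eef_rot']).as_matrix().round(3),r.finger_overhang,s['width'],s['time'])
E
```

```text
scene [ 0.15051973 -0.23315814  0.69777741] [ 0.49899271  0.47327306 -0.72596067]
side [0.13620955 0.78828534 0.65651821] [ 0.44033991 -0.65443634 -0.61466563]
[ 0.21702776 -0.58578069  0.23587044] [ 9.84299421e-01  1.76505779e-01 -1.35173010e-04 -5.84899662e-04] [[ 0.938  0.347 -0.   ]
 [ 0.347 -0.938  0.001]
 [-0.    -0.001 -1.   ]] 0.014 0.08681173297238862 0.1
```

View pics/scene0.png

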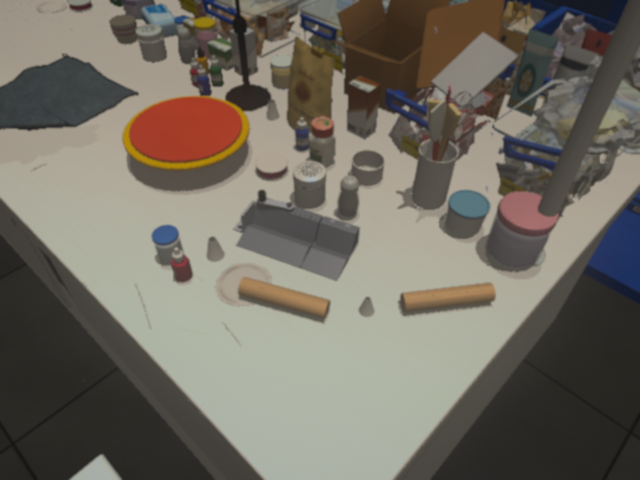

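View pics/side0.png

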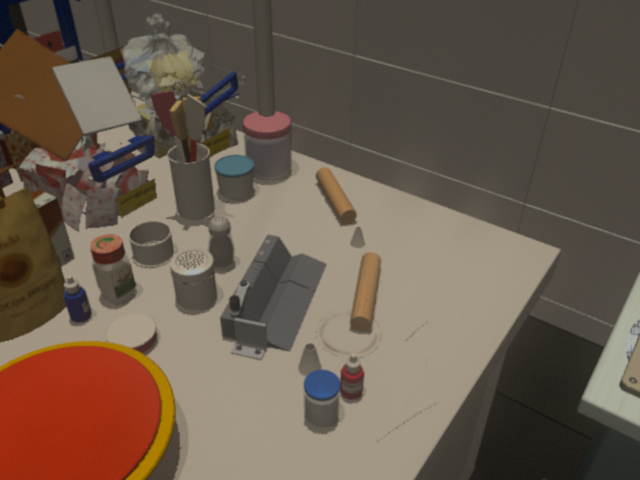

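The dowel candidates are in the scene picture at (283,297), before the jig's ramp, and at (448,297), off to the right. The jig is at about (300,238) and the keeper knob at (262,196). I'll measure both dowels' distance from the base and fit the jig.

```bash
cat > m.py <<'E'
from h import *
from scipy.optimize import least_squares
def load(n): return dict(np.load(f'/tmp/{n}.npz'))
def wood(c):
    h=cv2.cvtColor(np.asarray(c['pixels']),cv2.COLOR_RGB2HSV)
    return ((h[...,0]>5)&(h[...,0]<20)&(h[...,1]>90)&(h[...,2]>60)).astype(np.uint8)
def dowels(c):
    W=world(c); n,l,st,ce=cv2.connectedComponentsWithStats(wood(c)); out=[]
    for i in range(1,n):
        P=W[(l==i)]; P=P[np.isfinite(P).all(1)]
        if len(P)<150 : continue
        if np.median(P[:,2])>.06 or np.median(P[:,2])<.005: continue
        m=P[:,:2].mean(0); d=np.linalg.svd(P[:,:2]-m,full_matrices=False)[2][0]; t=(P[:,:2]-m)@d
        lo,hi=np.percentile(t,[1,99]); 
        out.append(dict(px=ce[i].round(),n=len(P),mid=(m+d*(lo+hi)/2),L=hi-lo,ang=np.degrees(np.arctan2(d[1],d[0])),top=np.percentile(P[:,2],98),P=P))
    return out
def fitcyl(P,zc,g,fix=True):
    # axis line horizontal at height zc; params: mx,my,ang
    def f(p):
        d=np.array([np.cos(p[2]),np.sin(p[2])]); q=P[:,:2]-p[:2]; s=q@[-d[1],d[0]]
        return np.hypot(s,P[:,2]-zc)-.016
    return f
E
python3 - <<'E'
from m import *
for n in('scene','side'):
    c=load(n)
    for d in dowels(c):
        P=d.pop('P'); print(n,d,'dist',np.hypot(*d['mid']).round(3))
    W=world(c); 
c=load('scene'); W=world(c)
for u,v in [(262,196),(240,240),(355,270),(357,230),(250,205),(310,190),(348,200),(214,250),(180,268),(167,245),(368,305)]:
    print((u,v),W[v,u].round(3))
b=W[300:330,180:230].reshape(-1,3); print('bench z',np.nanmedian(b[:,2]))
save(c,'crop0',(140,170,520,340),2)
E
```

```text
scene {'px': array([259.,  36.]), 'n': 187, 'mid': array([1.04257152, 0.84958715]), 'L': np.float64(0.1303789478518139), 'ang': np.float64(47.25421430533995), 'top': np.float64(0.08880268831336063)} dist 1.345
scene {'px': array([284., 296.]), 'n': 1430, 'mid': array([0.47487578, 0.15702134]), 'L': np.float64(0.14584138639094915), 'ang': np.float64(-64.81495664102202), 'top': np.float64(0.034427819217787405)} dist 0.5
scene {'px': array([449., 296.]), 'n': 1429, 'mid': array([ 0.66103836, -0.03454252]), 'L': np.float64(0.1445947393740865), 'ang': np.float64(142.03318671074084), 'top': np.float64(0.03450860127468502)} dist 0.662
side {'px': array([336., 195.]), 'n': 932, 'mid': array([ 0.66670668, -0.02310626]), 'L': np.float64(0.1472304075617103), 'ang': np.float64(143.69207145362088), 'top': np.float64(0.03409555023591365)} dist 0.667
side {'px': array([ 30., 296.]), 'n': 2477, 'mid': array([0.84015362, 0.4809924 ]), 'L': np.float64(0.10513824150333079), 'ang': np.float64(89.83973787070607), 'top': np.float64(0.11842717490488697)} dist 0.968
side {'px': array([366., 292.]), 'n': 1462, 'mid': array([0.47853377, 0.16405028]), 'L': np.float64(0.14657559382014546), 'ang': np.float64(115.40879297674442), 'top': np.float64(0.03399277928191458)} dist 0.506
(262, 196) [0.586 0.326 0.067]
(240, 240) [0.519 0.318 0.007]
(355, 270) [ 0.616  0.124 -0.   ]
(357, 230) [0.662 0.162 0.039]
(250, 205) [0.568 0.341 0.046]
(310, 190) [0.671 0.288 0.05 ]
(348, 200) [0.699 0.217 0.052]
(214, 250) [0.462 0.317 0.026]
(180, 268) [0.393 0.316 0.037]
(167, 245) [0.403 0.363 0.05 ]
(368, 305) [0.558 0.047 0.028]
bench z 0.001633217076170812
```

View pics/crop0.png

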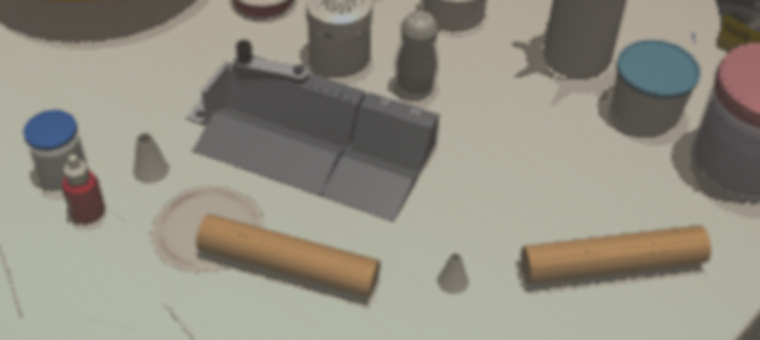

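The crop confirms the target: the dowel at scene (284,296) lies in front of the ramp, 0.50 m from the base. The other one at (449,296) is 0.66 m away, so it is the look-alike. Next I'll fit the jig and dowel poses.

```bash
cat >> m.py <<'E'
def prof(x): return np.interp(x,[-.0601,-.06,-.02,-.017,0,.021,.042,.0421],[0,0,.013,.013,.003,.040,.040,0])
def fitjig(Ws,p0=(.59,.235,np.radians(26.6))):
    P=np.vstack([W.reshape(-1,3) for W in Ws]); P=P[np.isfinite(P).all(1)]
    def loc(p,P): 
        c,s=np.cos(p[2]),np.sin(p[2]); q=P[:,:2]-p[:2]; return q@np.array([[c,-s],[s,c]])
    for k in range(3):
        l=loc(p0,P); m=(l[:,0]>-.075)&(l[:,0]<.034)&(abs(l[:,1]+.02)<.10)&(P[:,2]<.055)&(P[:,2]>-.01)&~((l[:,1]>.01)&(l[:,0]>.015))
        if k==0: pass
        Q=P[m]
        def f(p):
            l=loc(p[:3],Q); inb=(l[:,1]>-.105)&(l[:,1]<.095)
            return np.clip(Q[:,2]-p[3]-np.where(inb,prof(l[:,0]),0),-.03,.03)
        best=min((least_squares(f,[p0[0]+a*1.,p0[1]+b*1.,p0[2]+t,0],loss='soft_l1',f_scale=.003,diff_step=1e-4,x_scale=[.01,.01,.05,.01]) for a in(-.01,0,.01) for b in(-.01,0,.01) for t in(-.04,0,.04)),key=lambda s:s.cost)
        p0=best.x[:3]
    return best.x,np.sqrt(np.mean(best.fun**2))*0+np.median(abs(f(best.x))),len(Q)
def cyl(P,z0=0.0,zc=.016):
    m=P[:,:2].mean(0); d=np.linalg.svd(P[:,:2]-m,full_matrices=False)[2][0]; 
    if d[1]<0:d=-d
    s=least_squares(lambda p:np.hypot((P[:,0]-p[0])*-np.sin(p[1])+(P[:,1]-m[1])*np.cos(p[1]),P[:,2]-z0-zc)-.016,[m[0],np.arctan2(d[1],d[0])],loss='soft_l1',f_scale=.002).x
    d=np.array([np.cos(s[1]),np.sin(s[1])]); o=np.array([s[0],m[1]]); t=(P[:,:2]-o)@d; lo,hi=np.percentile(t,[.5,99.5])
    return o+d*(lo+hi)/2,np.degrees(s[1]),hi-lo
E
python3 - <<'E'
from m import *
S=[load('scene'),load('side')]; Ws=[world(c) for c in S]
for w in ([Ws[0]],[Ws[1]],Ws):
    p,e,n=fitjig(w); print('jig',p.round(4),np.degrees(p[2]).round(2),e,n)
for c in S:
    for d in dowels(c):
        if .45<np.hypot(*d['mid'])<.55: print('dowel',cyl(d['P'],.001))
# other objects in jig frame: knob dark, nozzle
c,s=np.cos(p[2]),np.sin(p[2])
for n,W in zip('ab',Ws):
    l=(W[...,:2]-p[:2])@np.array([[c,-s],[s,c]]); z=W[...,2]
    m=(z>.054)&(z<.075)&(l[...,0]>-.03)&(l[...,0]<.06)&(l[...,1]>0)&(l[...,1]<.12); print(n,'knob',m.sum(),W[m].mean(0).round(4),l[m].mean(0).round(4), l[m].min(0),l[m].max(0))
    for nm,lo,hi in (('left',(-.26,.06),(-.02,.24)),('right',(-.2,-.24),(-.05,-.14))):
        m=(z>.012)&(z<.1)&(l[...,0]>lo[0])&(l[...,0]<hi[0])&(l[...,1]>lo[1])&(l[...,1]<hi[1])
        k,lab,st,ce=cv2.connectedComponentsWithStats(m.astype(np.uint8))
        for i in range(1,k):
            if st[i,4]>40: q=l[lab==i]; print(n,nm,q.min(0).round(3),q.max(0).round(3),np.nanmax(z[lab==i]).round(3))
E
```

```text
jig [0.5971 0.2484 0.3438 0.0015] 19.7 0.001176269553945666 6075
jig [0.5994 0.2444 0.3408 0.0011] 19.53 0.000978433104073275 6022
jig [0.5975 0.2485 0.3424 0.0012] 19.62 0.001094414362627913 12157
dowel (array([0.48117705, 0.16005644]), np.float64(115.3515620796433), np.float64(0.14735631714737915))
dowel (array([0.47888975, 0.16368994]), np.float64(115.3269182606816), np.float64(0.14824367399394786))
a knob 85 [0.5903 0.3279 0.0641] [0.0199 0.0772] [0.01399371 0.02626004] [0.03306619 0.08871212]
a left [-0.036  0.061] [-0.02  0.1 ] 0.05
a left [-0.176  0.124] [-0.109  0.207] 0.074
a left [-0.111  0.103] [-0.086  0.126] 0.045
a right [-0.083 -0.24 ] [-0.05  -0.215] 0.036
a right [-0.109 -0.182] [-0.089 -0.164] 0.036
b knob 150 [0.5906 0.3343 0.0636] [0.0223 0.0831] [0.01514128 0.03107734] [0.03472128 0.09230501]
b left [-0.033  0.06 ] [-0.02   0.103] 0.05
b left [-0.175  0.107] [-0.083  0.21 ] 0.072
b right [-0.081 -0.24 ] [-0.05  -0.213] 0.035
b right [-0.107 -0.177] [-0.088 -0.16 ] 0.036
```

Call:
carry_out --pt "1 -0.6 0 0 0 0.085" --pt "1 -0.6 0 0 0 0" --pt "1 -0.6 0 0 0 0" --pt "1 -0.6 0 0 0 0" --pt "1 -0.6 0 0 0 0" --pt "1 -0.6 0 0 0 0" --pt "1 -0.6 0 0 0 0" --pt "1 -0.6 0 0 0 0" --pt "1 -0.6 0 0 0 0" --pt "1 -0.6 0 0 0 0" --pt "0.14 -0.92 0 0 0 0" --pt "0.14 -0.92 0 0 0 0" --pt "0.14 -0.92 0 0 0 0" --pt "0.14 -0.92 0 0 0 0" --pt "0.14 -0.92 0 0 0 0" --pt "0.14 -0.92 0 0 0 0" --pt "0.14 -0.92 0 0 0 0" --pt "0.14 -0.92 0 0 0 0" --pt "0.14 -0.92 0 0 0 0" --pt "0.14 -0.92 0 0 0 0" --fingers 70

```text
time: 2.6
ee_pos: [0.4412, 0.1412, 0.2364]
eef_rot: [0.985, 0.171, -0.0, 0.0]
ft_force: [0.0, -0.2, -0.3]
width: 0.0699
grip_force: 0.0
```

```bash
cat > w.py <<'E'
from m import *
J=np.array([.598,.247]); A=np.radians(19.6)
def jl(p): c,s=np.cos(A),np.sin(A); return (np.asarray(p)[...,:2]-J)@np.array([[c,-s],[s,c]])
def where():
    s=read_state(); M=R.from_quat(s['eef_rot']).as_matrix(); p=np.array(s['ee_pos'])
    print('t',s['time'],'tcp jig mm',(jl(p)*1e3).round(1),'tip z',round(p[2]*1e3-14,1),'yaw',np.degrees(np.arctan2(M[1,0],M[0,0])).round(2),'tilt',M[:,2].round(3),'F',np.round(s['ft_force'],2),'w',round(s['width'],4))
def dow(names=('scene','side'),zc=.016):
    for n in names:
        for d in dowels(cam(n)):
            j=jl(d['mid'])
            if abs(j[0]+.08)<.12 and abs(j[1])<.14:
                m,a,L=cyl(d['P'],.001,zc); print(n,'dowel jig mm',(jl(m)*1e3).round(1),'skew',round(a-109.6,1),'L',round(L*1e3,1),'n',d['n'],'ztop',d['top'].round(4))
E
python3 -c "
from w import *
where()"
```

```text
t 2.6 tcp jig mm [-183.2  -47.1] tip z 222.4 yaw 19.64 tilt [-0. -0. -1.] F [ 0.01 -0.22 -0.3 ] w 0.0699
```

Call:
carry_out --pt "-0.1 -0.12 1 0 0 0" --pt "0 0 1 0 0 0" --pt "0 0 1 0 0 0" --pt "0 0 1 0 0 0" --pt "0 0 0.8 0 0 0" --pt "0 0 0.4 0 0 0" --pt "0 0 0.1 0 0 0" --pt "0.1 0 0 0 0 0" --pt "0.1 0 0 0 0 0" --pt "0.1 0 0 0 0 0" --pt "0.1 0 0 0 0 0" --pt "0.1 0 0 0 0 0" --pt "0.1 0 0 0 0 0" --pt "0.1 0 0 0 0 0" --pt "0.1 0 0 0 0 0" --pt "0.1 0 0 0 0 0"

```text
time: 4.6
ee_pos: [0.4705, 0.1555, 0.0245]
eef_rot: [0.985, 0.171, -0.0, 0.0]
ft_force: [-1.0, 0.4, 0.1]
width: 0.0701
grip_force: 0.0
```

```bash
python3 -c "
from w import *
where(); dow(); save(load('side'),'side1',(200,180,520,420),2)"
```

```text
t 4.6 tcp jig mm [-150.8  -43.4] tip z 10.5 yaw 19.65 tilt [-0. -0. -1.] F [-1.01  0.4   0.08] w 0.0701
scene dowel jig mm [-135.   -44.9] skew -21.9 L 94.1 n 238 ztop 0.1137
side dowel jig mm [-123.2   12.2] skew 5.1 L 51.4 n 685 ztop 0.0339
```

View pics/side1.png

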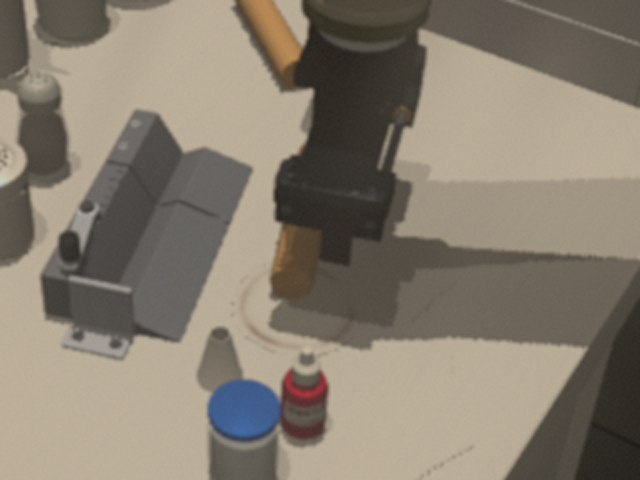

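The dowel (its +y end at crop (293,280)) is ahead of the finger and rolling. I'll carry on to the foot of the ramp.

Call:
carry_out --pt "0.1 0 0 0 0 0" --pt "0.1 0 0 0 0 0" --pt "0.1 0 0 0 0 0" --pt "0.1 0 0 0 0 0" --pt "0.1 0 0 0 0 0" --pt "0.1 0 0 0 0 0" --pt "0.1 0 0 0 0 0" --pt "0.1 0 0 0 0 0" --pt "0.1 0 0 0 0 0" --pt "0.1 0 0 0 0 0" --pt "0 0 0 0 0 0"

```text
time: 6.08
ee_pos: [0.5082, 0.169, 0.0245]
eef_rot: [0.985, 0.171, 0.0, -0.0]
ft_force: [0.7, -0.2, 0.6]
width: 0.0702
grip_force: 0.0
```

```bash
python3 -c "
from w import *
where(); dow(); save(load('side'),'side2',(200,180,520,420),2)"
```

```text
t 6.075 tcp jig mm [-110.8  -43.4] tip z 10.5 yaw 19.64 tilt [ 0.  0. -1.] F [ 0.72 -0.25  0.61] w 0.0702
scene dowel jig mm [-95.  -46.7] skew -30.0 L 105.1 n 261 ztop 0.1148
side dowel jig mm [-81.4  13.3] skew 5.2 L 56.1 n 732 ztop 0.0336
```

View pics/side2.png

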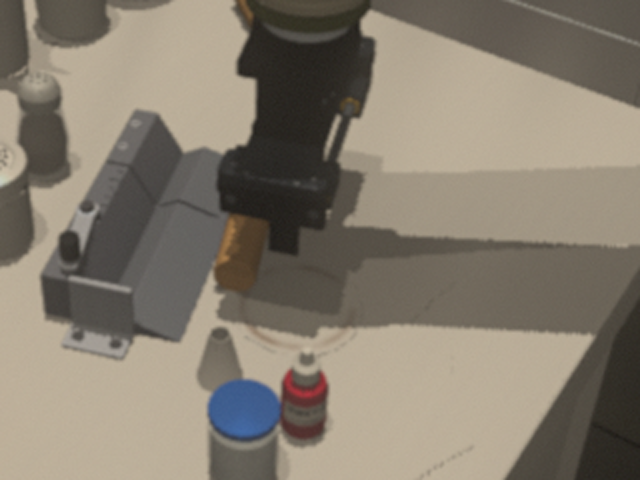

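Call:
carry_out --pt "0.1 -0.1 0 0 0 0" --pt "0.1 -0.1 0 0 0 0" --pt "0.1 0 0 0 0 0" --pt "0.1 0 0 0 0 0" --pt "0.1 0 0 0 0 0" --pt "0.1 0 0 0 0 0" --pt "0.1 0 0 0 0 0" --pt "0.1 0 0 0 0 0" --pt "0.1 0 0 0 0 0" --pt "0.1 0 0 0 0 0" --pt "0.1 0 0 0 0 0" --pt "0.1 0 0 0 0 0" --pt "0 0 0 0 0 0" --pt "0 0 0 0 0 0"

```text
time: 7.92
ee_pos: [0.5505, 0.1926, 0.0245]
eef_rot: [0.985, 0.171, 0.0, -0.0]
ft_force: [-0.1, -1.1, 0.3]
width: 0.0699
grip_force: 0.1
```

```bash
python3 -c "
from w import *
where(); dow(('side',),.024)"
```

```text
t 7.925 tcp jig mm [-63.  -35.3] tip z 10.5 yaw 19.65 tilt [ 0.  0. -1.] F [-0.09 -1.13  0.32] w 0.0699
side dowel jig mm [-34.6  23.8] skew -3.2 L 38.6 n 575 ztop 0.0427
```

Call:
carry_out --pt "0.1 0 -0.03 0 0 0" --pt "0.1 0 -0.03 0 0 0" --pt "0.1 0 -0.03 0 0 0" --pt "0.1 0 -0.03 0 0 0" --pt "0.1 0 -0.03 0 0 0" --pt "0.1 0 -0.03 0 0 0" --pt "0.1 0 -0.03 0 0 0" --pt "0 0 0 0 0 0" --pt "0 0 0 0 0 0"

```text
time: 9.1
ee_pos: [0.5767, 0.2019, 0.0328]
eef_rot: [0.985, 0.171, -0.0, 0.0]
ft_force: [-0.2, 0.1, -1.0]
width: 0.0705
grip_force: 0.0
```

```bash
python3 -c "
from w import *
where(); dow(('side','scene'),.0249); save(load('side'),'side3',(200,180,520,420),2)"
```

```text
t 9.1 tcp jig mm [-35.2 -35.3] tip z 18.8 yaw 19.65 tilt [-0. -0. -1.] F [-0.16  0.08 -0.96] w 0.0705
side dowel jig mm [-5.2 20.1] skew -0.6 L 46.1 n 659 ztop 0.0425
scene dowel jig mm [ -6.3 -27.9] skew 0.3 L 61.5 n 295 ztop 0.0405
```

View pics/side3.png

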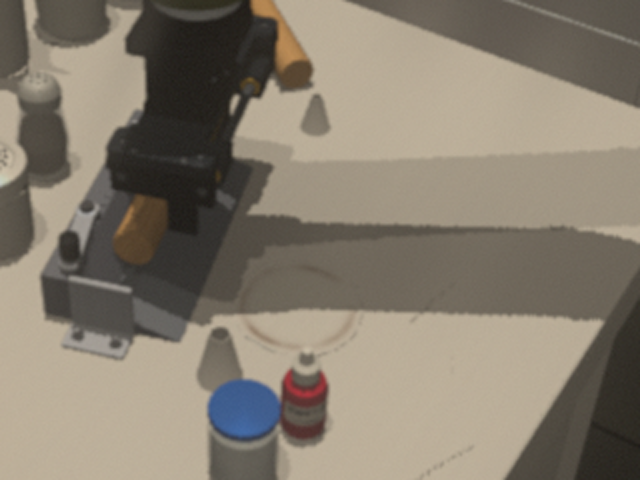

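The dowel lies in the V, with its +y end at crop (135,245) short of the stop. Next I'll retract, close the fingers and go to the open end.

Call:
carry_out --pt "-0.3 0 0 0 0 0" --pt "-0.3 0 0 0 0 0" --pt "0 0 -0.7 0 0 0" --pt "0 0 -0.7 0 0 0" --pt "0 0.7 0 0 0 0" --pt "0 0.7 0 0 0 0" --pt "0 0.7 0 0 0 0" --pt "0 0.8 0 0 0 0" --pt "0.65 0 0 0 0 0" --pt "0.65 0 0 0 0 0" --pt "0 0 0 0 0 0" --pt "0 0 0 0 0 0"

```text
time: 10.7
ee_pos: [0.6412, 0.102, 0.0887]
eef_rot: [0.985, 0.171, -0.0, 0.0]
ft_force: [-0.2, -0.3, -0.0]
width: 0.0701
grip_force: 0.0
```

Call:
carry_out --pt "0 0 0.3 0 0 0" --pt "0 0 0 0 0 0" --pt "0 0 0 0 0 0" --pt "0 0 0 0 0 0" --pt "0 0 0 0 0 0" --pt "0 0 0 0 0 0" --pt "0 0 0 0 0 0" --pt "0 0 0 0 0 0" --fingers 0

```text
time: 11.7
ee_pos: [0.6422, 0.1022, 0.077]
eef_rot: [0.985, 0.171, 0.0, 0.0]
ft_force: [0.5, -1.0, 0.3]
width: 0.0022
grip_force: 0.0
```

```bash
python3 -c "
from w import *
where(); dow(('side','scene'),.0249)"
```

```text
t 11.7 tcp jig mm [  -6.9 -151.2] tip z 63.0 yaw 19.65 tilt [ 0. -0. -1.] F [ 0.52 -0.99  0.34] w 0.0022
side dowel jig mm [ -6.  -31.5] skew -0.9 L 148.0 n 1548 ztop 0.0428
scene dowel jig mm [ -6.4 -35.5] skew 0.3 L 148.4 n 1303 ztop 0.0434
```

Call:
carry_out --pt "0 0 0.5 0 0 0" --pt "0 0 0.56 0 0 0" --pt "0 -0.2 0 0 0 0" --pt "0 -0.2 0 0 0 0" --pt "0 -0.15 0 0 0 0" --pt "0 -0.1 0 0 0 0" --pt "0 -0.1 0 0 0 0" --pt "0 -0.1 0 0 0 0" --pt "0 -0.1 0 0 0 0" --pt "0 -0.1 0 0 0 0" --pt "0 -0.1 0 0 0 0" --pt "0 -0.1 0 0 0 0" --pt "0 -0.1 0 0 0 0" --pt "0 -0.1 0 0 0 0" --pt "0 -0.1 0 0 0 0" --pt "0 -0.1 0 0 0 0" --pt "0 -0.1 0 0 0 0" --pt "0 0 0 0 0 0"

```text
time: 14.05
ee_pos: [0.6183, 0.1687, 0.0345]
eef_rot: [0.985, 0.171, -0.0, -0.0]
ft_force: [0.5, -0.3, -0.0]
width: 0.0004
grip_force: 0.0
```

```bash
python3 -c "
from w import *
where(); dow(('side','scene'),.0249); save(load('scene'),'scene4',(140,150,460,390),2)"
```

```text
t 14.05 tcp jig mm [ -7.1 -80.6] tip z 20.5 yaw 19.69 tilt [-0.  0. -1.] F [ 0.46 -0.29 -0.03] w 0.0004
side dowel jig mm [-5.7 10.9] skew -0.5 L 139.1 n 1455 ztop 0.0429
scene dowel jig mm [-6.4  3.5] skew 0.1 L 147.9 n 1233 ztop 0.0433
```

View pics/scene4.png

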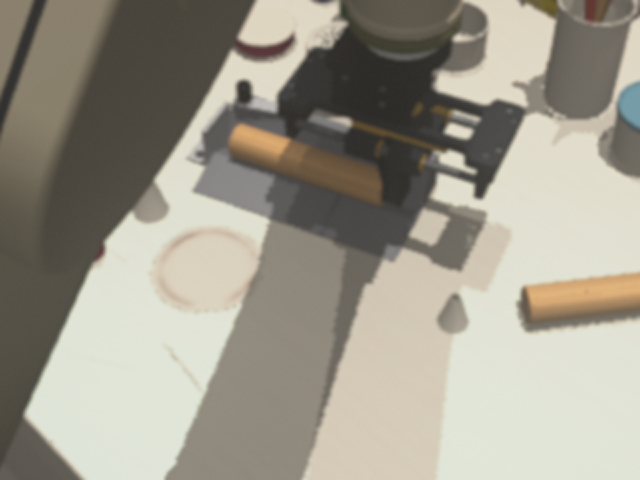

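The dowel's end, at crop (240,140), is about 12 mm from the stop. I'll go on slowly and watch the force.

Call:
carry_out --pt "0 -0.06 0 0 0 0" --pt "0 -0.06 0 0 0 0" --pt "0 -0.06 0 0 0 0" --pt "0 -0.06 0 0 0 0"

```text
time: 14.65
ee_pos: [0.6154, 0.1773, 0.0345]
eef_rot: [0.985, 0.171, 0.0, 0.0]
ft_force: [0.7, -0.3, -0.6]
width: 0.0007
grip_force: 0.3
```

Call:
carry_out --pt "0 -0.03 0 0 0 0" --pt "0 -0.03 0 0 0 0"

```text
time: 14.9
ee_pos: [0.6146, 0.1794, 0.0345]
eef_rot: [0.985, 0.171, 0.0, 0.0]
ft_force: [-0.1, -0.8, -0.5]
width: 0.0005
grip_force: 0.3
```

Call:
carry_out --pt "0 -0.03 0 0 0 0" --pt "0 -0.03 0 0 0 0"

```text
time: 15.15
ee_pos: [0.6138, 0.1817, 0.0345]
eef_rot: [0.985, 0.171, 0.0, 0.0]
ft_force: [-0.4, -0.6, 0.3]
width: 0.0007
grip_force: 0.3
```

Call:
carry_out --pt "0 -0.03 0 0 0 0" --pt "0 -0.02 0 0 0 0"

```text
time: 15.4
ee_pos: [0.6131, 0.1836, 0.0345]
eef_rot: [0.985, 0.171, 0.0, 0.0]
ft_force: [0.1, -0.2, -0.8]
width: 0.0004
grip_force: 0.3
```

Call:
carry_out --pt "0 -0.02 0 0 0 0" --pt "0 -0.02 0 0 0 0"

```text
time: 15.65
ee_pos: [0.6126, 0.1851, 0.0345]
eef_rot: [0.985, 0.171, 0.0, 0.0]
ft_force: [1.0, -0.2, 0.1]
width: 0.0006
grip_force: 0.3
```

Call:
carry_out --pt "0 -0.02 0 0 0 0" --pt "0 0 0 0 0 0"

```text
time: 15.9
ee_pos: [0.6123, 0.1859, 0.0346]
eef_rot: [0.985, 0.171, 0.0, -0.0]
ft_force: [-0.0, 0.2, -0.4]
width: 0.0007
grip_force: 0.1
```

```bash
python3 -c "
from w import *
where(); dow(('side','scene'),.0249)"
```

```text
t 15.9 tcp jig mm [ -7.  -62.3] tip z 20.6 yaw 19.66 tilt [ 0.  0. -1.] F [-0.02  0.15 -0.44] w 0.0007
side dowel jig mm [-5.5 24.7] skew -0.1 L 133.1 n 1308 ztop 0.0427
scene dowel jig mm [-6.5 21.7] skew 0.1 L 148.3 n 1204 ztop 0.0432
```

Call:
carry_out --pt "0 -0.02 0 0 0 0" --pt "0 -0.02 0 0 0 0"

```text
time: 16.25
ee_pos: [0.6121, 0.1864, 0.0346]
eef_rot: [0.985, 0.17, 0.0, 0.001]
ft_force: [1.7, -4.1, 1.1]
width: 0.0006
grip_force: 2.4
```

Call:
carry_out --pt "0 -0.02 0 0 0 0" --pt "0 -0.02 0 0 0 0"

```text
time: 16.5
ee_pos: [0.6122, 0.1865, 0.0346]
eef_rot: [0.985, 0.17, 0.0, 0.001]
ft_force: [2.3, -8.1, 1.5]
width: 0.0004
grip_force: 4.5
```

```bash
python3 -c "
from w import *
where(); dow(('side','scene'),.0249); save(load('side'),'side5',(270,210,390,330),5)"
```

```text
t 16.5 tcp jig mm [ -7.  -61.8] tip z 20.6 yaw 19.55 tilt [ 0.001 -0.003 -1.   ] F [ 2.31 -8.07  1.49] w 0.0004
side dowel jig mm [-5.5 24.6] skew -0.1 L 134.5 n 1297 ztop 0.0429
scene dowel jig mm [-6.4 22.2] skew 0.0 L 148.2 n 1201 ztop 0.0434
```

View pics/side5.png

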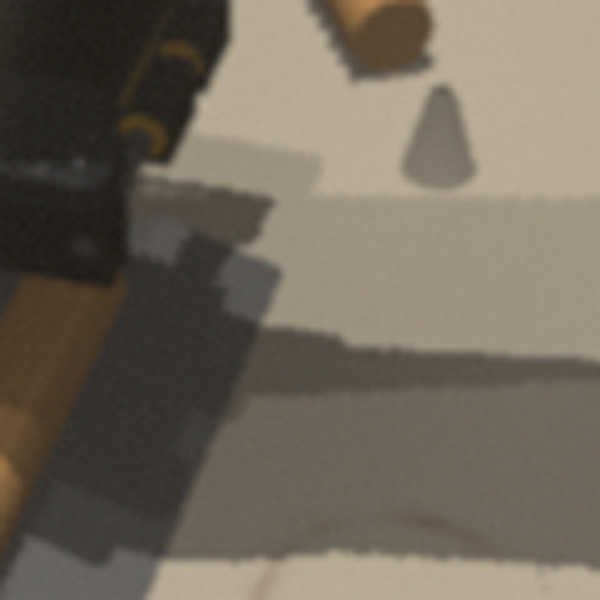

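The force rose to 8 N with no further motion, so the dowel is against the stop. I'll retract and go to the knob.

Call:
carry_out --pt "0 0.1 0 0 0 0" --pt "0 0.15 0 0 0 0" --pt "0 0.25 0 0 0 0" --pt "0 0 -0.9 0 0 0" --pt "0 0 -0.9 0 0 0" --pt "0 -0.8 0 0 0 0" --pt "0 -0.8 0 0 0 0" --pt "0 -0.8 0 0 0 0" --pt "0 -0.8 0 0 0 0" --pt "0 -0.8 0 0 0 0" --pt "0.7 0 0 0 0 0" --pt "0.7 0 0 0 0 0" --pt "0 0 0 0 0 0" --pt "0 0 0 0 0 0"

```text
time: 18.35
ee_pos: [0.6164, 0.3393, 0.1062]
eef_rot: [0.985, 0.171, -0.0, -0.0]
ft_force: [-0.0, 0.0, -0.2]
width: 0.0008
grip_force: 0.0
```

```bash
python3 -c "
from w import *
where(); dow(('side','scene'),.0249); save(load('side'),'side6',(200,180,440,360),3)
for n in('side','scene'):
    W=world(load(n)); l=jl(W); z=W[...,2]; m=(z>.052)&(z<.072)&(l[...,0]>0)&(l[...,0]<.034)&(l[...,1]>.05)&(l[...,1]<.11)
    print(n,m.sum(),l[m].min(0),l[m].max(0),np.median(l[m],0))
a,b,rr=9.5,9,7.5
for q in np.arange(.2,1.58,.137):
    c,s=np.cos(q),np.sin(q); k=np.array([31-52*s,30+52*c])
    d=next(d for d in np.arange(5,40,.1) if np.hypot(max(d*c-a,0),max(d*s-b,0))>=rr)
    print(round(q,2),k.round(1),(k+d*np.array([c,s])).round(1))
"
```

```text
t 18.35 tcp jig mm [48.3 80.8] tip z 92.2 yaw 19.66 tilt [-0.001 -0.    -1.   ] F [-0.05  0.03 -0.25] w 0.0008
side dowel jig mm [-5.6 20.2] skew -0.3 L 140.4 n 1445 ztop 0.0428
scene dowel jig mm [-6.6 20.2] skew 0.2 L 146.8 n 1239 ztop 0.0434
side 145 [0.01577843 0.07769835] [0.02974678 0.09388295] [0.02146514 0.08850745]
scene 86 [0.01352923 0.05020419] [0.02811395 0.08930903] [0.01822325 0.08036176]
0.2 [20.7 81. ] [37.7 84.4]
0.34 [13.8 79.1] [30.9 85.1]
0.47 [ 7.3 76.3] [24.3 85. ]
0.61 [ 1.2 72.6] [17.7 84.2]
0.75 [-4.4 68.1] [10.7 82.1]
0.88 [-9.2 62.9] [ 3.6 78.6]
1.02 [-13.4  57.1] [-3.2 73.7]
1.16 [-16.7  50.8] [-9.4 67.4]
1.3 [-19.   44.1] [-14.4  60.7]
1.43 [-20.5  37.1] [-18.2  53.7]
1.57 [-21.  30.] [-21.   46.6]
```

View pics/side6.png

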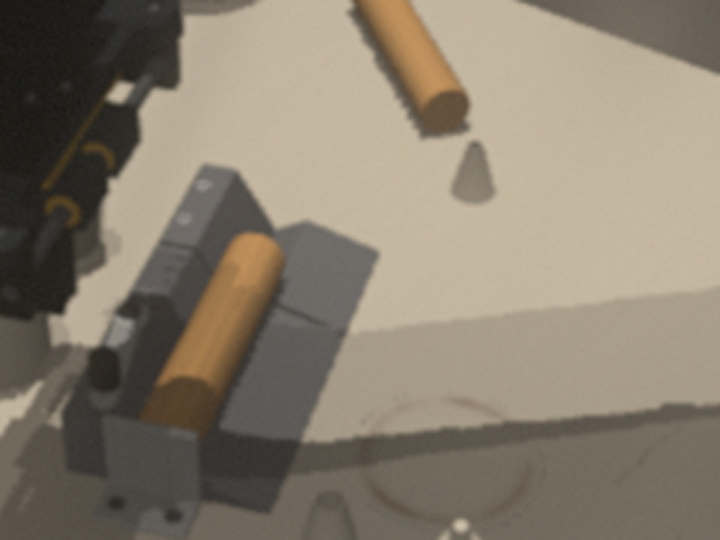

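The dowel is seated against the stop plate, at crop (170,420), and the knob at (105,370) is free. Next I'll swing the keeper.

Call:
carry_out --pt "0 0 0.5 0 0 0" --pt "0 0 0.45 0 0 0" --pt "-0.13 -0.065 0 0 0 0" --pt "-0.13 -0.065 0 0 0 0" --pt "-0.09 -0.012 0 0 0 0" --pt "-0.09 -0.012 0 0 0 0" --pt "-0.09 0 0 0 0 0" --pt "-0.09 0 0 0 0 0" --pt "-0.075 0.012 0 0 0 0" --pt "-0.075 0.012 0 0 0 0" --pt "-0.09 0.025 0 0 0 0" --pt "-0.09 0.025 0 0 0 0" --pt "-0.09 0.04 0 0 0 0" --pt "-0.09 0.04 0 0 0 0"

```text
time: 20.2
ee_pos: [0.5741, 0.3242, 0.0685]
eef_rot: [0.985, 0.171, -0.0, -0.0]
ft_force: [0.0, 0.5, -0.6]
width: 0.0007
grip_force: 0.3
```

```bash
cat > k.py <<'E'
from w import *
where()
for n in('side','scene'):
    W=world(cam(n)); l=jl(W); z=W[...,2]; c=np.asarray(load(n)['pixels']).max(-1)
    m=(z>.052)&(z<.072)&(l[...,0]>-.04)&(l[...,0]<.034)&(l[...,1]>.0)&(l[...,1]<.11)
    print(n,m.sum(),*[np.percentile(l[m],q,axis=0).round(4) for q in(5,50,95)] if m.any() else [])
dow(('side','scene'),.0249)
E
python3 k.py
```

```text
t 20.2 tcp jig mm [ 3.4 80.7] tip z 54.5 yaw 19.65 tilt [-0.  0. -1.] F [ 0.01  0.47 -0.63] w 0.0007
side 199 [-0.0163  0.0622] [-0.0089  0.0714] [-0.0034  0.0903]
scene 187 [-0.0178  0.0314] [-0.0075  0.066 ] [0.0301 0.0861]
side dowel jig mm [-5.5 20. ] skew -0.4 L 142.6 n 1216 ztop 0.0431
scene dowel jig mm [-6.5 20.2] skew 0.1 L 147.1 n 1143 ztop 0.0431
```

Call:
carry_out --pt "-0.09 0.06 0 0 0 0" --pt "-0.09 0.06 0 0 0 0" --pt "-0.075 0.085 0 0 0 0" --pt "-0.075 0.085 0 0 0 0" --pt "-0.06 0.08 0 0 0 0" --pt "-0.06 0.08 0 0 0 0" --pt "-0.05 0.085 0 0 0 0" --pt "-0.05 0.085 0 0 0 0" --pt "-0.03 0.04 0 0 0 0" --pt "-0.03 0.04 0 0 0 0"

```text
time: 21.65
ee_pos: [0.5607, 0.2896, 0.0685]
eef_rot: [0.985, 0.171, 0.0, 0.0]
ft_force: [0.4, 1.2, -0.2]
width: 0.0006
grip_force: 0.3
```

Call:
carry_out --pt "0 0.04 0 0 0 0" --pt "0 0.04 0 0 0 0"

```text
time: 21.9
ee_pos: [0.5617, 0.2867, 0.0684]
eef_rot: [0.985, 0.171, -0.0, 0.0]
ft_force: [-0.6, 0.1, -0.6]
width: 0.0006
grip_force: 0.4
```

```bash
python3 k.py
```

```text
t 21.9 tcp jig mm [-20.9  49.6] tip z 54.4 yaw 19.66 tilt [-0. -0. -1.] F [-0.58  0.14 -0.62] w 0.0006
side 46 [-0.0306  0.0309] [-0.0293  0.0447] [-0.0276  0.0568]
scene 180 [-0.0317  0.0253] [-0.0276  0.0362] [-0.0119  0.0548]
side dowel jig mm [-37.5  21.8] skew 3.8 L 128.6 n 166 ztop 0.1451
side dowel jig mm [-5.4 55.9] skew 0.3 L 71.9 n 473 ztop 0.043
scene dowel jig mm [-6.4 20.2] skew 0.1 L 147.1 n 979 ztop 0.0432
```

Not at the stop yet. I'll push on gently until the force rises.

Call:
carry_out --pt "0 0.04 0 0 0 0" --pt "0 0.04 0 0 0 0"

```text
time: 22.35
ee_pos: [0.5622, 0.2856, 0.0687]
eef_rot: [0.985, 0.171, 0.0, -0.001]
ft_force: [-2.1, 9.2, -2.1]
width: 0.0001
grip_force: 4.4
```

Call:
carry_out --pt "0 0.03 0 0 0 0" --pt "0 0.03 0 0 0 0"

```text
time: 22.6
ee_pos: [0.5622, 0.2854, 0.0687]
eef_rot: [0.985, 0.172, 0.0, -0.003]
ft_force: [-3.6, 13.7, -3.5]
width: 0.0003
grip_force: 6.9
```

Call:
carry_out --pt "0 0.03 0 0 0 0" --pt "0 0.03 0 0 0 0"

```text
time: 22.85
ee_pos: [0.5623, 0.2851, 0.0688]
eef_rot: [0.985, 0.173, 0.0, -0.004]
ft_force: [-3.6, 18.4, -4.6]
width: 0.0003
grip_force: 9.6
```

The keeper is on its stop (18 N). I'll back off along +y, rise and check.

Call:
carry_out --pt "0 -0.1 0 0 0 0" --pt "0 -0.15 0 0 0 0" --pt "0 -0.25 0 0 0 0" --pt "0 0 -0.8 0 0 0" --pt "0 0 -0.9 0 0 0" --pt "0 -0.8 -0.9 0 0 0" --pt "-0.5 -0.8 -0.9 0 0 0" --pt "-0.5 -0.8 -0.9 0 0 0" --pt "-0.5 -0.8 0 0 0 0" --pt "0 0 0 0 0 0" --pt "0 0 0 0 0 0"

```text
time: 24.22
ee_pos: [0.4587, 0.3978, 0.2443]
eef_rot: [0.985, 0.17, 0.0, 0.0]
ft_force: [0.9, -0.7, -0.6]
width: 0.0003
grip_force: 0.0
```

```bash
python3 k.py; python3 -c "
from w import *
save(load('scene'),'scene7',(140,150,460,390),2)"
```

```text
t 24.225 tcp jig mm [-80.6 188.8] tip z 230.3 yaw 19.61 tilt [ 0.    -0.001 -1.   ] F [ 0.87 -0.7  -0.62] w 0.0003
side 161 [-0.0278  0.0289] [-0.0216  0.0363] [0.031  0.0399]
scene 108 [-0.0296  0.0248] [-0.0241  0.0297] [0.0308 0.036 ]
side dowel jig mm [-125.4 -127.2] skew 30.0 L 446.9 n 800 ztop 0.3006
side dowel jig mm [-27.1 118.4] skew 8.8 L 337.2 n 325 ztop 0.302
side dowel jig mm [-5.5 60.3] skew 0.5 L 63.9 n 628 ztop 0.0428
scene dowel jig mm [-6.6 66.1] skew -0.5 L 61.8 n 363 ztop 0.0444
scene dowel jig mm [ -6.5 -13. ] skew 0.3 L 80.6 n 676 ztop 0.0432
```

View pics/scene7.png

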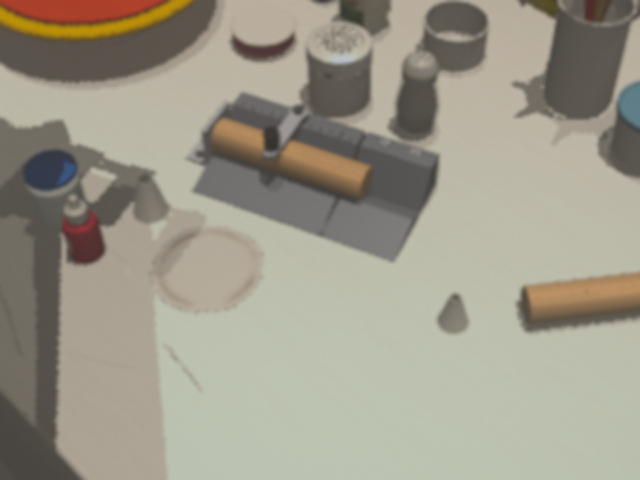

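The dowel lies in the V with its end at the stop, crop (215,135). The keeper is square across it, with the knob at (272,138), and the bystanders stand where they were.

```bash
python3 -c "
from bench import r
print(r.close_job())"
```

```text
the job is handed in; nothing more can be done
None
```

I rolled the dowel up the ramp into the V, slid it against the end stop, and swung the keeper fully across it, then handed the job in at about 24 s of the 61 s allowed; the bystanders look unmoved in the last picture, and no verdict came back.

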